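# Fit the last push rivet in a sealed controller cover

## Robot

A 6-joint arm with a two-finger parallel gripper is mounted at the origin on a cart in front of the work surface, level with it; the furniture and walls round the work are solid. World frame = base frame: x ahead of the robot, y to its left, z up, the work surface at z = 0. Lengths are in m, angles in rad, forces in N, time in s.
With the tool pointing down it reaches from about 0.35 to 1 m from the base axis. Payload 7.1 kg.
Tool frame: the origin (TCP) lies midway between the tips of the shut fingers; the grasp point (between the pads) lies 19 mm behind it (r.hold_point_z is the distance from the TCP to the grasp point, in m); y points along the fingers, z is the direction in which the jaws open and shut, and the axes are right-handed (so a half turn about y gives the same grasp; the last joint's range is limited). The gripper opens to 85 mm and grips with 20 to 120 N. Pads are 22 mm wide; open, the fingers measure 114 mm over their backs; the gripper's body (76 mm by 85 mm) begins 54 mm behind the grasp point. The pads swing forward as they close: fully open they stand 13 mm farther back than shut.
Start: joints at [-0.019, 0.423, 1.63, -0, 1.089, -0.019], TCP at [0.625, 0, 0.231] pointing down, gripper open.
Joint ranges: [-3, 3], [-0.9, 2.11], [0.09, 2.58], [-1.31, 4.45], [0.11, 2.69], [-2.54, 2.54]. Speed limits (rad/s): [2.39, 2.39, 3.01, 3.14, 3.14, 3.14].

## Interface

Orientations are given as a unit quaternion [w, x, y, z].
In Python, from plant import r, eoat, solver, read_state, viewer, workorder gives the robot as it stands. Calls block until the motion is done:
- r.goto(position, orientation): joint-space move of the TCP to a pose.
- r.move_l(position, rotation=None, speed=0.15, f_stop=None): straight line of the TCP; rotation=None keeps the orientation; speed is the mean speed in m/s. With f_stop (N) it stops when the force on the tool has changed by that much, and returns True; else False.
- r.move_joints(angles): joint-space move.
- eoat.release() and eoat.gripper_close(grip_force=None): open the fingers fully, or close them until they stop; grip_force is the grip in N (None keeps the last).
- r.pause(seconds).
- solver.inverse_kinematics(position, orientation): joint angles nearest the present ones, or None.
- read_state(): the state.
- viewer.capture(name): name is "scene" or "side" or "wrist"; returns a dict with "img" (420x560x3 uint8, red, green, blue), "fx", "fy", "cx", "cy" (pixels), "distortion" ([k1, k2, p1, p2, k3] as OpenCV has them; the pictures are not rectified), "T" (4x4, takes a point from camera to world coordinates). Camera axes: x right, y down, z forward; pixel columns grow to the right and rows downward; lengths in m; the calibration is good to about 2 mm. A picture is of the moment at which its call begins. There is no depth.
A pose or a line that the arm cannot do raises r.MotionError and nothing moves.
- workorder.finish_job(): hands the job in, once; it reports no verdict.
The state is a dict: "t": time; "joint_pos": joint angles; "joint_velocities": joint speeds; "joint_efforts": joint torques, N m; "eef_pos": TCP position; "orientation": TCP orientation; "force": force on the tool from outside, world axes, zero at the start; "moment": the same for the moment, N m; "gripper_width": opening from 0.0 (shut) to 1.0 (fully open).
Only numpy, scipy, OpenCV 4.12 (cv2) and the standard library are available. Lean on these libraries where they do the work, as an engineer would, in place of code of your own. Each camera call takes 0.05 s, during which the arm holds its last target. There are 200 camera calls.

## Task

The cover of the grey controller housing is missing its fourth push rivet: take the black rivet with the orange centre pin from the stand and put it through the open hole until its head sits on the cover, with the pin still up. Then push the pin down until it is flush with the rivet's head; the cover lies on a soft seal and gives way under the load, so go by feel, and never press on the rivet or the cover there with 20 N or more. Leave the other things alone.

Things in the scene. Friction and masses are not known exactly. Their poses are not given: they have to be found in the camera images.
- rivet: Loose black plastic push rivet, standing upright in the stand. Origin: centre of the head's underside (the seat), z up along the rivet. Head: round, 28 mm diameter, 10 mm tall (z 0 to 10 mm). Shank below it: 13.4 mm diameter to 9 mm below the seat, then tapering to 7 mm diameter at 22 mm below the seat. Weighs 30 to 50 g with its pin.
- pin (a joint): Slide of the orange centre pin in the rivet, m: 0 = fully up, 0.010 = fully down, flush with the head. It starts at 0 to 0.002. It is held by friction alone: it slides under about 12 N and stays where it is left.
- pin_top (a point): Centre of the top of the orange pin's round button, 12 mm diameter; 20.2 mm above the rivet's seat when fully up, 10.2 mm when flush.
- stand: Fixed grey block, 70 x 70 mm, 30 mm high, with a 25 mm square step up to 38 mm in its middle in whose 15.5 mm hole the rivet stands, its head resting on the step. Origin: centre of the underside.
- housing: Fixed grey housing, 124 mm (x) by 180 mm (y), 46 mm high; origin: centre of the underside. A soft black seal, 15 mm high, round its rim carries the cover, which sinks straight down on it under load and rises again. It gives differently each time, unseen: sinking starts at a load of 0 to 14 N, then 0.7 mm per further newton, at most 14 mm.
- panel: Aluminium cover lying on the housing's soft seal, 128 mm (x) by 184 mm (y), 6 mm thick, with three finished black rivets (28 mm heads, 10 mm tall) near three corners and an open hole near the fourth. Origin: centre of its underside, axes as the housing's. Top face about 66 mm above the bench when unloaded. It stays level.
- hole (a point): Centre of the open hole's mouth in the cover's top face: 14.5 mm diameter, through the 6 mm cover, with free space under it. It lies 32 mm towards -x and 56 mm towards -y of the cover's centre, in the cover's axes; the nearest finished rivet is 64 mm away.
- stator_0: Bystander: loose motor stator, 58 x 58 x 31 mm, with a green ring. Origin: centre of its underside.
- casting_0: Bystander: loose white casting, 51 x 55 x 42 mm. Origin: centre of its underside.
- glue_bottle: Bystander: loose upright red bottle with a white nozzle, 38 mm wide, 108 mm tall. Origin: centre of its underside.

How it is judged:
By the outcome, as a careful person would: the job done as asked, in the order asked, and still so for the second after the job is handed in, with the robot touching nothing.
It also fails if it takes over 64 s, if anything falls off the work surface, if the arm or the gripper's body presses on something with over 40 N, if the wrist force passes 120 N, or if a joint passes its speed limit or range.

## Working session

There is one attempt and no reset: what is moved stays moved. The work goes in short steps, each a Python script; the robot and the scene stay as the last script left them, time stands still between calls to the robot, and variables do not carry over. Pictures are saved under pics/ and viewed, about 8 in all and at most 12, crops included, and the job is handed in when it is done.

```bash
ls; mkdir -p pics; cat > h.py <<'E'
import numpy as np, cv2
from plant import r, eoat, solver, read_state, viewer, workorder
def cap(n,f):
    c=viewer.capture(n); cv2.imwrite(f'pics/{f}.png',c['img'][:,:,::-1]); 
    np.save(f'pics/{f}.npy',{k:c[k] for k in c if k!='img'},allow_pickle=True); return c
def load(f): return np.load(f'pics/{f}.npy',allow_pickle=True).item()
def ray(c,u,v):
    K=np.array([[c['fx'],0,c['cx']],[0,c['fy'],c['cy']],[0,0,1]])
    p=cv2.undistortPoints(np.array([[[u,v]]],float),K,np.array(c['distortion'],float))[0,0]
    T=np.array(c['T']); return T[:3,3],T[:3,:3]@np.array([p[0],p[1],1])
def atz(c,u,v,z):
    o,d=ray(c,u,v); return o+d*(z-o[2])/d[2]
def proj(c,P):
    K=np.array([[c['fx'],0,c['cx']],[0,c['fy'],c['cy']],[0,0,1]])
    Ti=np.linalg.inv(np.array(c['T'])); rv=cv2.Rodrigues(Ti[:3,:3])[0]
    return cv2.projectPoints(np.atleast_2d(np.array(P,float)),rv,Ti[:3,3],K,np.array(c['distortion'],float))[0][:,0]
E
python3 - <<'E'
from h import *
ims=[]
for n in ['scene','side','wrist']:
    c=cap(n,n+'0'); print(n,np.round(c['T'],3).tolist(),c['fx'],c['distortion'])
s=read_state(); print(s)
E
```

```text
pics
scene [[-0.903, -0.252, 0.347, 0.003], [-0.428, 0.508, -0.747, 1.008], [0.012, -0.824, -0.567, 0.83], [0.0, 0.0, 0.0, 1.0]] 385.2630449147105 [-0.02840056  0.          0.          0.          0.        ]
side [[0.967, -0.096, 0.235, 0.238], [-0.253, -0.336, 0.907, -0.999], [-0.008, -0.937, -0.349, 0.466], [0.0, 0.0, 0.0, 1.0]] 386.81063682338055 [-0.00727077  0.          0.          0.          0.        ]
wrist [[1.0, 0.002, -0.002, 0.624], [0.001, -0.963, -0.269, 0.067], [-0.002, 0.269, -0.963, 0.373], [0.0, 0.0, 0.0, 1.0]] 309.6444694597377 [-0.00630936  0.          0.          0.          0.        ]
{'t': 0.15, 'joint_pos': array([-1.89645514e-02,  4.23689113e-01,  1.63050157e+00, -3.46373194e-05,
        1.08858752e+00, -1.89788542e-02]), 'joint_velocities': array([ 0.00077926, -0.0004867 , -0.00114335,  0.00132664, -0.00122639,
       -0.00184477]), 'joint_efforts': array([-4.44887983e-04, -5.57771087e+01, -2.82016718e+01, -7.78417484e-05,
        4.77195630e-03,  2.40273175e-05]), 'eef_pos': array([6.24581781e-01, 4.65680992e-05, 2.30714452e-01]), 'orientation': array([-0.49970898,  0.50030603, -0.50028675,  0.49969788]), 'force': array([0.706338  , 0.14910751, 0.26000279]), 'moment': array([-0.01439305, -0.02567414, -0.0566747 ]), 'gripper_width': 0.9982961083436631}
```

View pics/scene0.png

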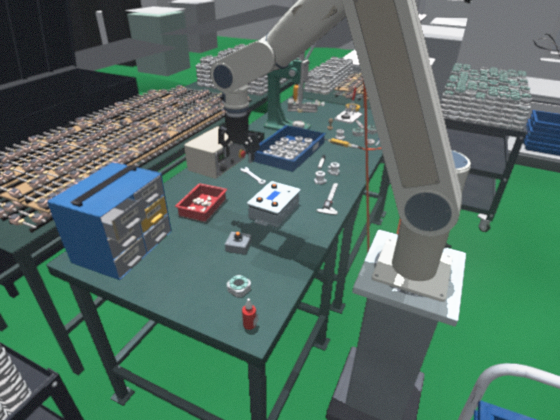

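View pics/wrist0.png

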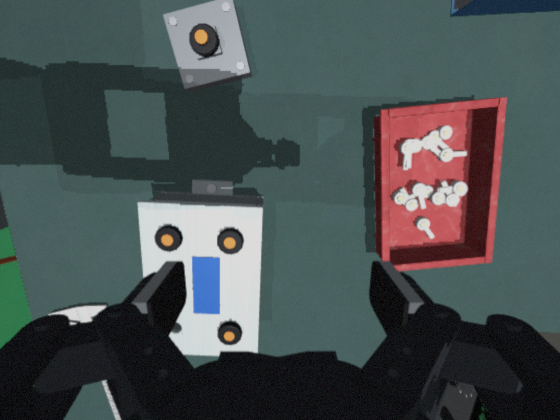

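Wrist view: the rivet is in the stand at about (203,37). The cover's open hole is at about (176,328), lower left, with finished rivets at (168,238), (230,240) and (229,333). I'll take coarse positions from these, then look from closer.

```bash
cat > a.py <<'E'
from h import *
c=load('wrist0')
st=atz(c,202,36,.058); print('pin',st)
for uv in [(168,232),(230,234),(229,335)]: print(atz(c,*uv,.076))
for uv in [(176,328)]: print('hole',atz(c,*uv,.066))
for uv in [(138,204),(264,207)]: print('corner',atz(c,*uv,.066))
E
python3 a.py
cat > b.py <<'E'
from h import *
q=read_state()['orientation']
# view hole: camera sits y+0.067 from TCP, looks toward -y by .28*h
for n,p in [('vs',[.50,.19,.25]),('vh',[.50,-.03,.25])]:
    r.goto(p,q); r.pause(.3); cap('wrist',n); print(read_state()['eef_pos'],read_state()['t'])
a=cv2.imread('pics/vs.png');b=cv2.imread('pics/vh.png')
cv2.imwrite('pics/v.png',cv2.resize(np.hstack([a,b]),(800,300),interpolation=cv2.INTER_AREA))
E

```

```text
pin [0.5541482  0.14600827 0.058     ]
[ 0.51221488 -0.03689645  0.076     ]
[ 0.57508764 -0.03891081  0.076     ]
[ 0.56910612 -0.15889317  0.076     ]
hole [ 0.50657237 -0.1573346   0.066     ]
corner [ 0.48053773 -0.01017823  0.066     ]
corner [ 0.60944951 -0.01313481  0.066     ]
```

```bash
sed -i "s/\[('vs'.*\]:/[('vs',[.554,.116,.19]),('vh',[.508,-.185,.19])]:/" b.py; python3 b.py
```

```text
[0.55453887 0.11532536 0.19019383] 1.125
[ 0.50823321 -0.18436633  0.1899759 ] 2.6417
```

View pics/v.png

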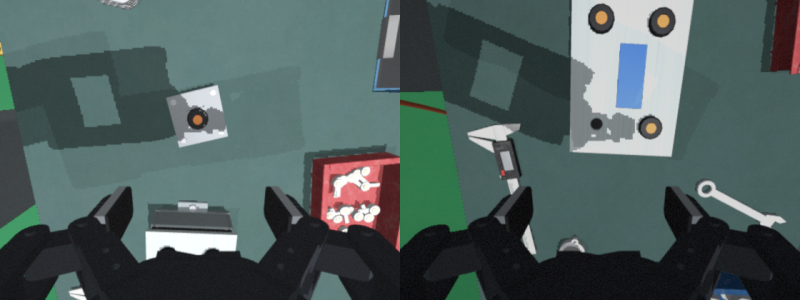

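The left view shows the rivet at about (276,167) full-resolution px. The right view shows the hole at about (276,174), with finished rivets around it. Next I'll enlarge both.

```bash
python3 - <<'E'
import cv2,numpy as np
a=cv2.imread('pics/vs.png')[115:215,226:326];b=cv2.imread('pics/vh.png')[115:235,230:390]
a=cv2.resize(a,None,fx=4,fy=4,interpolation=cv2.INTER_CUBIC); b=cv2.resize(b,None,fx=2.5,fy=2.5,interpolation=cv2.INTER_CUBIC)
b=np.vstack([b,np.zeros((100,400,3),np.uint8)])
cv2.imwrite('pics/crop.png',np.hstack([a,b[:400]]))
E
```

```text
(no output)
```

View pics/crop.png

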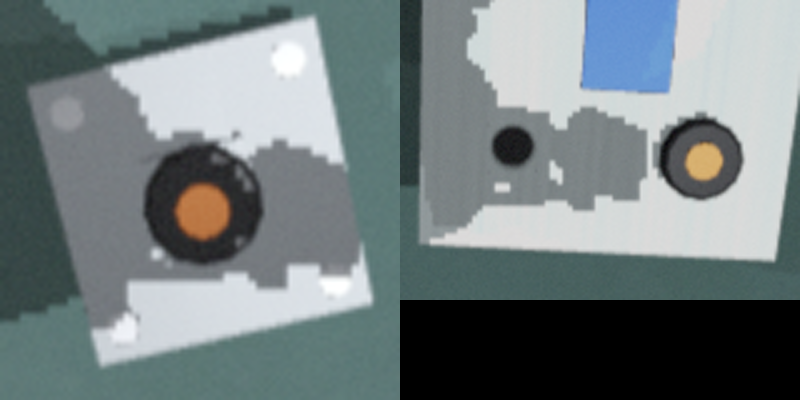

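The enlarged crop gives these points (crop px):
- **Pin button:** (203,211)
- **Rivet head:** (203,203)
- **Stand corners:** (28,88), (316,16), (373,303) and (100,366)
- **Hole:** (513,146)
- **Neighbouring pin:** (704,161)
- **Cover's front corners:** (420,244) and (776,261)

```bash
python3 - <<'E'
from h import *
c=load('vs'); A=lambda x,y:(x/4+226-.375,115+y/4-.375)
print('pin',atz(c,*A(203,211),.058),'pin@.056',atz(c,*A(203,211),.056),'head',atz(c,*A(203,203),.048))
cs=np.array([atz(c,*A(*p),.03) for p in [(28,88),(316,16),(373,303),(100,366)]]); print('stand c',cs.mean(0),[np.linalg.norm(cs[i]-cs[i-1]) for i in range(4)],np.degrees(np.arctan2(*(cs[1]-cs[0])[1::-1])))
c=load('vh'); A=lambda x,y:((x-400)/2.5+230-.3,115+y/2.5-.3)
h=atz(c,*A(513,146),.066); n=atz(c,*A(704,161),.0762); n2=atz(c,*A(701,158),.076)
print('hole',h,'nb pin',n,n2,np.linalg.norm((n-h)[:2]))
a,b=atz(c,*A(420,244),.066),atz(c,*A(776,261),.066); ang=np.arctan2(*(b-a)[1::-1]);print('corners',a,b,np.linalg.norm(b-a),np.degrees(ang))
# cover geometry: corner (-64,-92), hole (-32,-56) 
R=lambda t:np.array([[np.cos(t),-np.sin(t)],[np.sin(t),np.cos(t)]])
print('hole from corner',a[:2]+R(ang)@[.032,.036], b[:2]+R(ang)@[-.096,.036]); print('hole from nb',n[:2]-R(ang)@[.064,0])
E
```

```text
pin [0.5526309  0.14683153 0.058     ] pin@.056 [0.55262198 0.14657109 0.056     ] head [0.55258816 0.14735628 0.048     ]
stand c [0.5527999  0.14640057 0.03      ] [np.float64(0.06991472230286823), np.float64(0.06993161118966533), np.float64(0.07015094541463786), np.float64(0.07013662198094586)] 13.538118554763262
hole [ 0.5048564  -0.15649161  0.066     ] nb pin [ 0.56860324 -0.1597916   0.0762    ] [ 0.56758429 -0.15882064  0.076     ] 0.06383220606153298
corners [ 0.47166758 -0.19168622  0.066     ] [ 0.59933213 -0.19762708  0.066     ] 0.12780269771424385 -2.6643334046578055
hole from corner [ 0.50530644 -0.15721265] [ 0.50510935 -0.15720347]
hole from nb [ 0.50467243 -0.15681658]
```

Everything agrees: stand side 70 mm, cover width 128 mm, rivet spacing 64 mm. With the jaws opening along x, the fingers could reach the neighbouring rivet, so I'll turn the tool by 90°. Comparing views from the two orientations also lets me solve out the camera's mounting error.

```bash
cat >> h.py <<'E'
from scipy.spatial.transform import Rotation as Ro
Q0=np.array([-.5,.5,-.5,.5])
QN=(Ro.from_euler('z',-90,degrees=True)*Ro.from_quat(Q0,scalar_first=True)).as_quat(scalar_first=True)
def blob(f,kind,u,v,w=16):
    im=cv2.imread(f'pics/{f}.png').astype(int); u,v=int(round(u)),int(round(v))
    s=im[v-w:v+w+1,u-w:u+w+1]
    m=(s[...,2]-s[...,0]>60) if kind=='pin' else (s.sum(2)<150)
    n,l,st,ce=cv2.connectedComponentsWithStats(m.astype(np.uint8))
    i=1+np.argmax(st[1:,4]); return ce[i]+[u-w,v-w],st[i,4]
E
cat > b2.py <<'E'
from h import *
for n,p in [('ns',[.522,.147,.19]),('nh',[.475,-.157,.19])]:
    r.goto(p,QN); r.pause(.3); cap('wrist',n); print(read_state()['eef_pos'],read_state()['joint_pos'][5],read_state()['t'])
P=dict(s=[.5527,.1468,.057],h=[.505,-.1569,.066])
for k,kind in (('s','pin'),('h','hole')):
    e=[]
    for pre in 'vn':
        c=load(pre+k); g=proj(c,P[k])[0]; uv,a=blob(pre+k,kind,*g); e.append(atz(c,*uv,P[k][2])[:2]); print(pre+k,g,uv,a,e[-1])
    R=np.array([[0,1],[-1,0]]); b=np.linalg.solve(np.eye(2)-R,e[0]-e[1]); print(k,'bias',b,'p',e[0]-b)
a=cv2.imread('pics/ns.png');b=cv2.imread('pics/nh.png')
cv2.imwrite('pics/n.png',cv2.resize(np.hstack([a,b]),(800,300),interpolation=cv2.INTER_AREA))
E
python3 b2.py
```

```text
[0.52207664 0.14680292 0.19000087] 1.8232595855853055 4.8917
[ 0.47521566 -0.15640101  0.18996876] 1.227912613269877 6.4167
vs [276.45777681 167.26361075] [276.25170068 167.40816327] 147 [0.55251698 0.14667192]
ns [276.25192692 168.08734179] [276.67763158 168.14473684] 152 [0.55264945 0.14642227]
s bias [5.85871342e-05 1.91059089e-04] p [0.55245839 0.14648086]
vh [275.0663373  173.57257638] [274.79190751 172.89017341] 173 [ 0.50476317 -0.15631047]
nh [277.0877524 170.559838 ] [279.53 169.88] 100 [ 0.50559054 -0.15899773]
h bias [0.00092994 0.00175731] p [ 0.50383323 -0.15806779]
```

View pics/n.png

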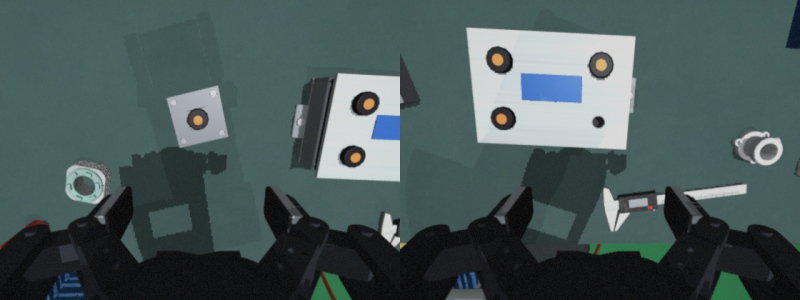

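Left: rivet in the stand at about (276,168) with its pin centred. Right: the hole at about (278,170), with part of its inner wall lit, which pulled my dark-blob centroid off. I'll redo it with a higher threshold, and fit the cover from its rivets as a check.

```bash
python3 - <<'E'
from h import *
for f in ('vh','nh'):
    im=cv2.imread(f'pics/{f}.png').astype(int).sum(2); c=load(f); g=proj(c,[.505,-.1569,.066])[0]; u,v=map(int,g.round())
    for th in (200,260,300,340):
        s=(im[v-13:v+14,u-13:u+14]<th).astype(np.uint8); n,l,st,ce=cv2.connectedComponentsWithStats(s)
        i=l[13,13]; uv=ce[i]+[u-13,v-13]; print(f,th,st[i],atz(c,*uv,.066)[:2])
# nb rivet pins in both views: pins at (+32,-56) and others
for f,uvs in (('vh',[(650,128),(601,18),(662,21)]),('nh',[(502,118),(498,60),(600,65)])):
    c=load(f)
    for x,y in uvs:
        uv,a=blob(f,'pin',(x-400)*1.4,y*1.4); print(f,uv,a,atz(c,*uv,.0762)[:2])
im=cv2.imread('pics/nh.png')[150:190,256:296].sum(2); print(im[8:32,10:36])
E
```

```text
vh 200 [  5   5  16  15 194] [ 0.50451165 -0.15646854]
vh 260 [  5   4  17  17 214] [ 0.50466471 -0.15657137]
vh 300 [  5   4  17  17 233] [ 0.50469104 -0.156465  ]
vh 340 [  4   4  18  18 259] [ 0.50466978 -0.15673626]
nh 200 [  7   6  15  14 149] [ 0.50523621 -0.15793193]
nh 260 [  6   6  16  15 183] [ 0.5049702  -0.15728986]
nh 300 [  6   5  16  16 199] [ 0.50515809 -0.15712233]
nh 340 [  6   5  16  16 207] [ 0.50507517 -0.1571941 ]
vh [351.17919075 179.14450867] 173 [ 0.56850506 -0.15982932]
vh [281.448  24.252] 250 [ 0.50971377 -0.04516826]
vh [368.0984252   28.97637795] 254 [ 0.57364035 -0.04806907]
nh [141.83068783 166.11640212] 189 [ 0.5098604  -0.04533104]
nh [136.0877193   83.03947368] 228 [ 0.57368466 -0.04819296]
nh [281.26923077  90.34134615] 208 [ 0.56858615 -0.1600029 ]
[[643 644 648 644 647 644 646 647 646 647 648 648 645 645 646 648 646 647
  647 647 648 648 649 650 649 646]
 [644 647 644 647 642 644 642 643 645 646 647 643 644 647 647 646 649 648
  646 650 647 646 649 646 646 652]
 [642 645 641 644 642 645 646 644 643 642 641 640 636 637 644 646 643 645
  644 644 64
[... 1612 characters left out ...]
83 109 179
  344 489 586 638 647 648 646 650]
 [646 644 644 617 558 420 273 225 204 179 108  89  90  83  87 124 185 312
  470 562 621 644 644 647 646 648]
 [644 641 643 638 608 533 417 318 245 182 123 111  95 127 169 213 338 460
  557 610 639 643 645 644 646 645]
 [643 642 644 646 636 603 545 470 401 315 285 257 241 267 337 401 486 559
  613 638 638 618 642 642 649 644]
 [641 642 644 639 639 636 617 578 533 491 473 461 459 460 495 542 587 614
  638 643 640 618 639 642 647 649]
 [642 640 640 619 636 645 640 630 610 593 586 580 583 584 599 617 635 639
  643 646 644 641 644 648 652 651]
 [638 637 630 608 635 638 642 638 635 636 629 626 631 628 634 641 643 644
  646 646 643 647 643 645 653 652]]
```

The cover's rivets put the hole at (0.5046, -0.1570) and the direct view gives (0.5049, -0.1569), so they agree. I'll grasp the rivet now.

```bash
python3 - <<'E'
from h import *
r.goto([.5525,.1465,.12],QN)
hit=r.move_l([.5525,.1465,.039],rotation=QN,speed=.06,f_stop=8); print(hit,read_state()['eef_pos'],read_state()['force'])
if not hit:
    eoat.gripper_close(40); s=read_state(); print('w',s['gripper_width']*.085,s['force'],s['eef_pos'])
    r.move_l([.5525,.1465,.14],speed=.06); r.pause(.3); s=read_state(); print(s['gripper_width']*.085,s['force'],s['eef_pos'],s['t'])
    c=cap('wrist','held'); cap('side','held_s')
    a=cv2.imread('pics/held.png')[190:340,180:380]; a=cv2.resize(a,(400,300),interpolation=cv2.INTER_CUBIC)
    b=cv2.imread('pics/held_s.png'); d=load('held_s'); u,v=map(int,proj(d,s['eef_pos'])[0]); 
    b=cv2.resize(b[max(v-45,0):v+45,u-60:u+60],(400,300),interpolation=cv2.INTER_CUBIC); cv2.imwrite('pics/held2.png',np.hstack([a,b]))
    print(proj(c and load('held'),s['eef_pos']+[0,0,.018]))
E
```

```text
False [0.55278911 0.14655928 0.03939366] [-0.63024167  0.53510059 -0.3100783 ]
w 0.025774044492734467 [-1.63192121 -1.02247983  4.81935253] [0.55256098 0.14648807 0.03931049]
0.02548658955390522 [ 0.41900462  0.32551514 -0.82337528] [0.55245173 0.14649047 0.13987895] 11.85
[[275.09191821 282.4229375 ]]
```

View pics/held2.png

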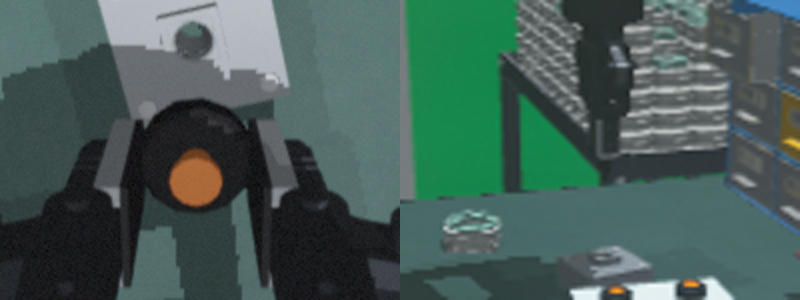

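The rivet is held with its head between the pads, pin up at about (277,281) px, and the stand is empty behind it. Next I'll move low, just short of the hole, and measure pin and hole in one picture.

```bash
python3 - <<'E'
from h import *
c=load('held'); uv,a=blob('held','pin',277,281); e=np.array([.55245,.14649,.13988]); print(uv,a,[atz(c,*uv,e[2]+d)[:2]-e[:2] for d in (.016,.018)])
r.goto([.455,-.157,.20],QN)
hit=r.move_l([.455,-.157,.105],rotation=QN,speed=.08,f_stop=8); r.pause(.4); s=read_state(); e=s['eef_pos']; print(hit,e,s['t'])
cap('wrist','low'); c=load('low')
g=proj(c,e+[0,0,.018])[0]; uv,a=blob('low','pin',*g); p=atz(c,*uv,e[2]+.0175)[:2]; print('pin',uv,a,p-e[:2])
im=cv2.imread('pics/low.png').astype(int).sum(2); u,v=map(int,proj(c,[.5048,-.1569,.066])[0].round()); print(u,v)
for th in (200,260,300,340):
    q=(im[v-22:v+23,u-22:u+23]<th).astype(np.uint8); n,l,st,ce=cv2.connectedComponentsWithStats(q); i=l[22,22]
    h=atz(c,*(ce[i]+[u-22,v-22]),.066)[:2]; print(th,st[i],h)
a=cv2.imread('pics/low.png')[100:340,120:440]; cv2.imwrite('pics/low2.png',cv2.resize(a,(800,600),interpolation=cv2.INTER_CUBIC))
E
```

```text
[277.49097473 279.18592058] 554 [array([ 0.00053607, -0.00106526]), array([ 0.00159613, -0.00106393])]
False [ 0.4550688  -0.15701608  0.10513383] 14.9167
pin [277.40874525 279.621673  ] 526 [ 0.00110148 -0.00103385]
276 157
200 [ 12  10  22  23 309] [ 0.50578365 -0.15838645]
260 [ 11  10  24  24 432] [ 0.50507721 -0.15715971]
300 [ 11  10  24  24 452] [ 0.505051   -0.15724315]
340 [ 10   9  25  25 469] [ 0.50507701 -0.15719837]
```

View pics/low2.png

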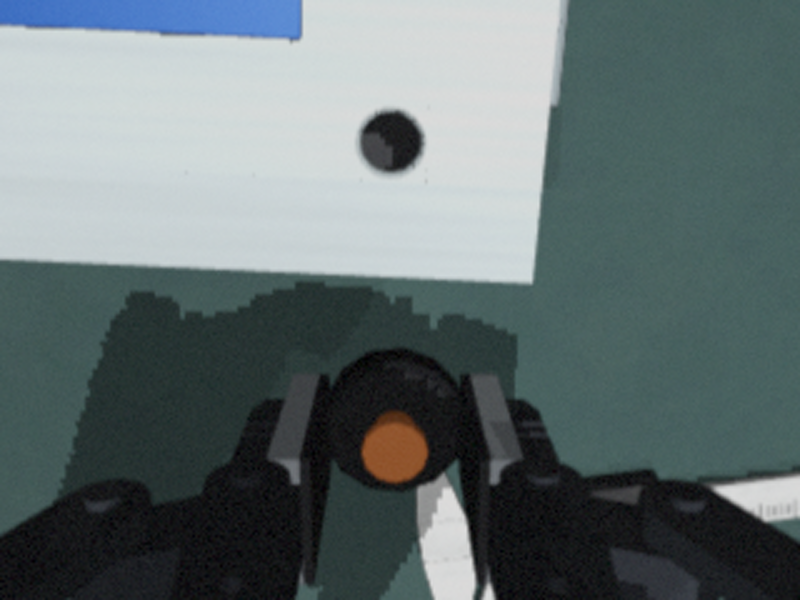

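The picture shows the hole mouth at about (276,156) px and the pin at (277,280), with the pads symmetric about the rivet. Against the reported TCP the pin reads about 1 mm towards -y. Measured against the rivet instead, the TCP target is about (0.5048, -0.1562). I'll go in gently by feel.

```bash
cat > ins.py <<'E'
from h import *
x,y=.5048,-.1562
r.move_l([.455,-.157,.115],rotation=QN,speed=.1); r.move_l([x,y,.115],rotation=QN,speed=.1)
r.move_l([x,y,.093],speed=.08); r.pause(.3); f0=read_state()['force']
for k in range(14):
    hit=r.move_l([x,y,.0655],rotation=QN,speed=.02,f_stop=2.5)
    r.pause(.15); s=read_state(); e=s['eef_pos']; f=s['force']-f0; print(hit,np.round(e*1e3,2),np.round(f,2),np.round(s['moment'],2),round(s['t'],1))
    if not hit or e[2]<.0685: break
    r.move_l(e+[0,0,.0015],speed=.03)
    n=np.linalg.norm(f[:2]); 
    if n>.5: x,y=np.array([x,y])+f[:2]/n*.0004
print(x,y)
E
python3 ins.py
```

```text
True [ 504.7  -156.18   66.93] [-0.07 -0.26  5.81] [-0.07 -0.04 -0.01] 17.9
0.5048 -0.1562
```

It went straight in with no lateral force and seated at TCP z 66.9 mm (67.3 expected) under 5.8 N. I'll release, back off and look.

```bash
python3 - <<'E'
from h import *
eoat.release(); r.pause(.2); print(read_state()['force'])
x,y=.5048,-.1562
r.move_l([x,y,.125],rotation=QN,speed=.12); r.move_l([.478,y,.16],speed=.12); r.pause(.3)
cap('wrist','seat'); c=load('seat'); print(read_state()['eef_pos'],read_state()['t'])
g=proj(c,[x+.0005,y-.0008,.085])[0]; uv,a=blob('seat','pin',*g,w=20); print(uv,a,[atz(c,*uv,z)[:2] for z in (.084,.086)])
u,v=map(int,uv); a=cv2.imread('pics/seat.png')[v-60:v+60,u-100:u+60]; cv2.imwrite('pics/seat2.png',cv2.resize(a,(640,480),interpolation=cv2.INTER_CUBIC))
E
```

```text
[0.5546402  0.4783147  0.75380736]
[ 0.47800442 -0.15611081  0.15956258] 20.2333
[277.48484848 184.08658009] 231 [array([ 0.50487768, -0.15710368]), array([ 0.50525056, -0.15710387])]
```

View pics/seat2.png

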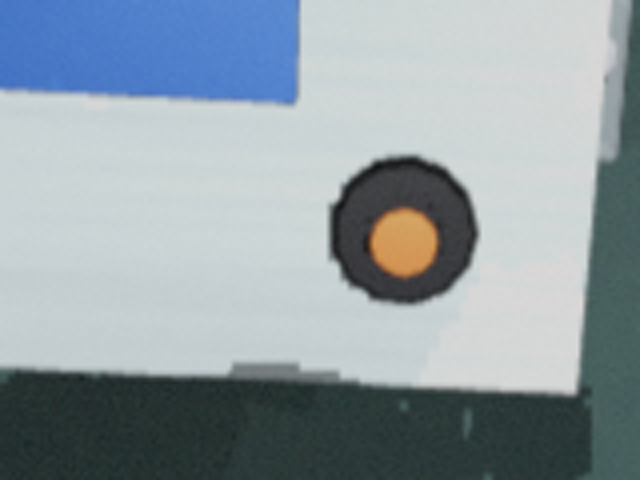

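The rivet sits squarely, head flat on the cover at about (277,184) px with the orange pin still up. Next I'll shut the fingers and press the pin in small steps, reading the force each step.

```bash
cat > press.py <<'E'
from h import *
x,y=.5048,-.1562
r.move_l([x,y,.13],rotation=QN,speed=.12); eoat.gripper_close(40); r.move_l([x,y,.096],speed=.08); r.pause(.3)
f0=read_state()['force'][2]; z=.096; L=[]; t0=read_state()['t']
hit=r.move_l([x,y,.080],rotation=QN,speed=.015,f_stop=1.5); s=read_state(); z=s['eef_pos'][2]; print('contact',hit,z,s['force'][2]-f0,s['t'])
while hit:
    z-=.0005; r.move_l([x,y,z],rotation=QN,speed=.01); r.pause(.06)
    s=read_state(); f=s['force'][2]-f0; L.append((round(s['eef_pos'][2]*1e3,2),round(f,2)))
    if f>15.2 or z<.0525 or s['t']>46: break
print(L,s['t'],f0,s['force'])
E
python3 press.py
```

```text
contact True 0.08449504459119536 4.961388862716556 23.1
[(np.float64(84.14), np.float64(5.75)), (np.float64(83.71), np.float64(6.32)), (np.float64(83.24), np.float64(5.4)), (np.float64(82.79), np.float64(6.81)), (np.float64(82.36), np.float64(7.6)), (np.float64(81.92), np.float64(8.07)), (np.float64(81.46), np.float64(9.77)), (np.float64(81.01), np.float64(9.65)), (np.float64(80.56), np.float64(10.96)), (np.float64(80.11), np.float64(11.01)), (np.float64(79.69), np.float64(11.78)), (np.float64(79.17), np.float64(11.82)), (np.float64(78.67), np.float64(11.66)), (np.float64(78.18), np.float64(11.62)), (np.float64(77.68), np.float64(12.85)), (np.float64(77.16), np.float64(11.82)), (np.float64(76.68), np.float64(11.56)), (np.float64(76.15), np.float64(10.66)), (np.float64(75.68), np.float64(11.88)), (np.float64(75.16), np.float64(11.68)), (np.float64(74.66), np.float64(11.34)), (np.float64(74.17), np.float64(10.67)), (np.float64(73.67), np.float64(11.97)), (np.float64(73.16), np.float64(10.97)), (np.float64(72.64), np.float64(12.47)), (np.float64(72.15), np.float64(11.19)), (np.float64(71.65), np.float64(12.06)), (np.float64(71.18), np.float64(11.92)), (np.float64(70.74), np.float64(12.71)), (np.float64(70.26), np.float64(12.98)), (np.float64(69.81), np.float64(13.6)), (np.float64(69.38), np.float64(14.33)), (np.float64(68.94), np.float64(15.02)), (np.float64(68.49), np.float64(16.87))] 33.5833 -0.13135886595812318 [-3.50687819  1.672262   16.73624139]
```

It shows a clear signature: the force rises on the soft seal, then holds a plateau near 11.7 N for about 9 mm of slide, then rises again at about 1.4 N/mm. That means the pin has bottomed. I'll back off and look.

```bash
python3 - <<'E'
from h import *
x,y=.5048,-.1562
r.move_l([x,y,.10],rotation=QN,speed=.06); r.pause(.3)
hit=r.move_l([x,y,.0735],rotation=QN,speed=.02,f_stop=1.5); s=read_state(); print('touch',hit,s['eef_pos'],s['force'][2])
r.move_l([x,y,.13],rotation=QN,speed=.12); r.goto([.455,-.13,.17],QN); r.pause(.3)
cap('wrist','end'); s=read_state(); print(s['eef_pos'],s['force'],s['t'])
c=load('end'); g=proj(c,[.5051,-.1571,.0762])[0]; print(g); v=int(g[1]); u=int(g[0])
for P in ([.5051,-.1571],[.5098,-.0452],[.5685,-.1599],[.5737,-.0481]):
    uv,a=blob('end','pin',*proj(c,P+[.0762])[0],w=14); print(uv,a,atz(c,*uv,.0762))
a=cv2.imread('pics/end.png')[max(v-130,0):v+50,u-200:u+60]; cv2.imwrite('pics/end2.png',cv2.resize(a,None,fx=2.8,fy=2.8,interpolation=cv2.INTER_CUBIC))
E
```

```text
touch True [ 0.5047213  -0.15619234  0.07591286] 4.656175020927388
[ 0.4551664  -0.13015769  0.16935702] [ 0.16160922 -0.033459    0.31002996] 36.9917
[312.25157987 149.32703178]
[312.09090909 149.82296651] 209 [ 0.50473577 -0.1569914   0.0762    ]
[161.84255319 142.74468085] 235 [ 0.50982559 -0.04525009  0.0762    ]
[319.14393939  56.00757576] 264 [ 0.56859317 -0.15989913  0.0762    ]
[157.02083333  47.87847222] 288 [ 0.5736753  -0.04821477  0.0762    ]
```

View pics/end2.png

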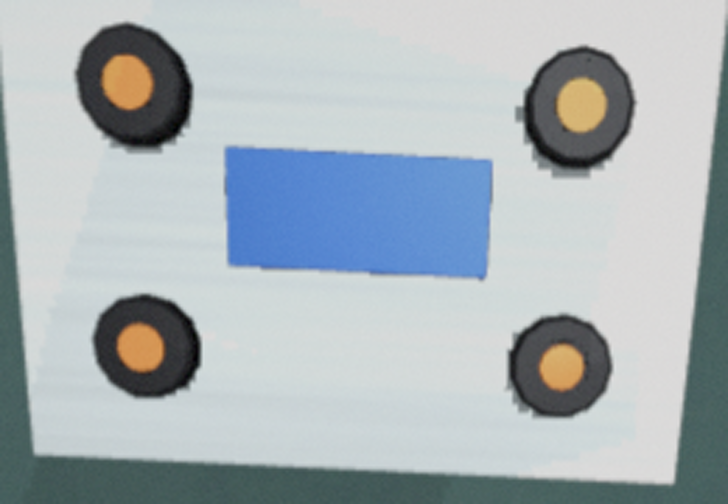

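The fourth rivet, lower right at about (312,150) px, now looks like the three finished ones, and its pin is level with the head. The touch at 75.9 mm matches the flush height of about 76.2 mm. I'm handing in.

```bash
python3 -c "
from h import *
print(workorder.finish_job(), read_state()['t'])"
```

```text
the job is handed in; nothing more can be done
the job is handed in; nothing more can be done
```

The fourth rivet is in the open hole with its head down on the cover, and its pin is pushed flush. I handed the job in at about 37 s.

- **Fitting:** I took the rivet from the stand and lowered it gently into the hole. It went in with almost no sideways force and seated at about 5.8 N. A picture then showed the head flat on the cover with the pin still up.
- **Pressing the pin:** I pushed in 0.5 mm steps with the fingers shut. The seal gave way first, then the pin slid about 9 mm at a steady 11 to 13 N. The force then climbed at the seal's own stiffness, and I stopped at 16.9 N, the highest reading and under the 20 N limit.
- **Last checks:** A light touch met the top of the rivet at 75.9 mm, against about 76.2 mm for flush. The last picture shows it looking like the three finished rivets, and the gripper was clear of everything.

One check disagreed: the held pin read about 1 mm off the reported tool position. I aimed by the difference between the pin and the hole instead, and the rivet went in cleanly.

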